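# Second rinsing basket on the drip hook

### The job

One rinsing basket already hangs on the steel drip hook. Hang the matching tall-handled basket from the bench on the same hook, beside it, by its handle, and leave the first one hanging where it is. Leave the low wide basket where it stands.

Things in the scene. Friction and masses are not known exactly. Their poses are not given: they have to be found in the camera images.
- basket: Loose basket to hang: perforated steel box 76 (x) by 50 (y) by 55 mm high, vials inside, 0.15-0.31 kg. Origin: centre of underside. Handle of 8 mm bar in its x-z plane: uprights at x +-35 mm to z 125, then slopes to a peak (bar centre x 0, z 147 mm) that seats on the hook. On the peak a grey grip block 20 (x) by 24 (y) mm, z 149 to 199: grasp it there. Starts within 0.5 rad of world yaw 0.
- hung: First basket, same shape and axes as basket, loose, hanging by its handle on the inner half of the hook arm (stand y 45 to 75 mm), its x along the stand's x. Origin: centre of underside.
- stand: Fixed drip stand. Origin: foot of post, bench level, z up. Tray 150 (x) mm wide, y -50 to 250, 18 high. 12 mm round bar: post up to z 200 mm, then level hook arm (centre z 200) along +y to y 200, its end turned up to y 208, top z 228. A hanging basket's origin is at x 0, z 65 mm here. To thread the handle over the end, carry the basket's origin at z 103, x axes aligned, along -y; then lower.
- low_basket: Bystander: low, wide perforated steel basket 104 by 74 by 30 mm, flat low handle, 80 mm high in all, loose. Origin: centre of underside. Unlisted on the bench: a stack of glass dishes (92 mm wide, 44 high) and a conical flask (72 wide, 107 high).

How it is judged:
At the end, for the whole second after the job is handed in: Both baskets hang by their handles on the level hook arm, at rest: within 25 mm of its vertical plane, 10 mm of the hanging height, 0.2 rad of upright; the first within 25 mm of where it hung at the start; the low basket within 20 mm of where it stood (x of basket in the frame of stand between -0.025 and 0.025 m and y of basket in the frame of stand between 0.07 and 0.215 m and z of basket in the frame of stand between 0.055 and 0.077 m and angle between each of basket, hung's own z axis and vertical below 0.2 rad and linear speed of each of basket, hung below 0.05 m/s and x of hung in the frame of stand between -0.025 and 0.025 m and z of hung in the frame of stand between 0.055 and 0.077 m and distance of hung from where it was at the start of the episode below 0.025 m and distance of low_basket from where it was at the start of the episode below 0.02 m); the robot touches nothing.
It fails at once if the first basket is knocked or pushed along more than 40 mm, or lifted off (distance of hung from where it was at the start of the episode above 0.04 m).
It fails at once if the low basket is shifted more than 30 mm (distance of low_basket from where it was at the start of the episode above 0.03 m).
It also fails if it takes over 42 s, if anything falls off the work surface, if the arm or the gripper's body presses on something with over 40 N, if the wrist force passes 120 N, or if a joint passes its speed limit or range.

### The arm

A 6-joint arm with a two-finger parallel gripper is mounted at the origin on the work surface. World frame = base frame: x ahead of the robot, y to its left, z up, the work surface at z = 0. Lengths are in m, angles in rad, forces in N, time in s.
With the tool pointing down it reaches from about 0.35 to 0.925 m from the base axis. Payload 6.4 kg.
Tool frame: the origin (TCP) lies on the centre line of the jaws, within the pads' length; the fingertips stand 8 mm ahead of it and the grasp point (between the pads) lies 11 mm behind it; y points along the fingers, z is the direction in which the jaws open and shut, and the axes are right-handed (so a half turn about y gives the same grasp; the last joint's range is limited). The gripper opens to 94 mm and grips with 3 to 60 N. Pads are 16 mm wide; open, the fingers measure 119 mm over their backs; the gripper's body (75 mm by 177 mm) begins 78 mm behind the grasp point.
Start: joints at [0.946, 0.245, 1.558, -0, 1.339, -0.174], TCP at [0.283, 0.585, 0.192] pointing down, gripper open.
Joint ranges: [-3.13, 3.13], [-1.02, 2.26], [0.13, 2.54], [-0.95, 4.09], [0.21, 2.88], [-2.74, 2.74]. Speed limits (rad/s): [2.57, 2.57, 3.14, 3.14, 3.14, 3.14].

### API

Orientations are given as a unit quaternion [w, x, y, z].
In Python, from rig import get_state, snapshot, camera_params, sign_off gives the robot as it stands.
- The arm moves only by the tool step_arm, never from a script. Its argument "plan" is a list of rows, each an object of numbers: "tx", "ty", "tz": the shift along the world's x, y, z in cm; "ax", "ay", "az": the turn, a rotation vector about the world's x, y, z in rad; "fingers": the opening, from 0 (shut) to 1 (fully open). In form: [{"tx": .., "ty": .., "tz": .., "ax": .., "ay": .., "az": .., "fingers": ..}, ...]. A call has exactly 10 rows; each row is the pose to reach, as a shift and turn from the pose commanded when the call began; what a row does not reach only later rows make up. A row lasts 1/10 s, in which the tool goes at most 50 mm and 8.59 degrees, less where a joint would pass 70% of its speed; a pose out of reach is approached as far as the arm can. A call with a gripper value outside its range is refused whole. The fingers move at their own pace and stop on an object; the grip force is fixed at half the most. Time passes only in rows, so rows that repeat a pose let the fingers close, or fill a call up. It gives the time, the measured TCP pose, the force and the opening at its end, in the units of the state.
- get_state(): the state, without advancing time (a new reading comes with each control period).
- snapshot(name): name is "scene" or "top" or "wrist"; returns the picture (384x512x3 uint8, red, green, blue); there is no depth.
- camera_params(name): a dict with "fx", "fy", "cx", "cy" (pixels), "cam_to_world" (4x4, takes a point from camera to world coordinates). Camera axes: x right, y up, looking along -z (the intrinsics and any distortion apply to the point x, -y, -z); pixel columns grow to the right and rows downward; lengths in m; the calibration is good to about 2 mm. A picture is of the moment at which its call begins: read the wrist's pose just before it. camera_params takes no time and is no camera call; for the wrist camera it gives the pose at the moment of the call.
- sign_off(): hands the job in, once; it reports no verdict.
The state is a dict: "t": time; "joint_pos": joint angles; "joint_vel": joint speeds; "tau": joint torques, N m; "position": TCP position; "eef_rot": TCP orientation; "wrist_force": force on the tool from outside, world axes, zero at the start; "wrist_torque": the same for the moment, N m; "opening": finger opening in m.
Only numpy, scipy, OpenCV 4.12 (cv2) and the standard library are available. Lean on these libraries where they do the work, as an engineer would, in place of code of your own. Each camera call takes 0.05 s, during which the arm holds its last target. There are 200 camera calls.

## Working session

There is one attempt and no reset: what is moved stays moved. The work goes in short steps, Python scripts to look and compute and a tool call to move; the robot and the scene stay as the last step left them, time stands still between calls to the robot, and variables do not carry over. Pictures are saved under pics/ and viewed, about 8 in all and at most 12, crops included, and the job is handed in when it is done.

Besides the shell and the picture viewer there is one more tool, called after "Emit:" as name(argument=value, ...), one argument or row to a line, values as JSON. step_arm: Moves the arm, as the interface text tells. Its arguments: {"type":"object","properties":{"plan":{"type":"array"}},"required":["plan"]}

```bash
mkdir -p pics; python3 - <<'E'
from rig import *
import cv2,numpy as np
print(get_state())
a=snapshot("scene");b=snapshot("top")
cv2.imwrite("pics/a.png",a[...,::-1]);cv2.imwrite("pics/b.png",b[...,::-1])
for n in("scene","top"):print(camera_params(n))
E
```

```text
{'t': 0.0, 'joint_pos': array([ 9.45905371e-01,  2.45809528e-01,  1.55904067e+00, -4.89045495e-06,
        1.33866580e+00, -1.74110894e-01]), 'joint_vel': array([-1.89785816e-05, -1.20080622e-03,  8.70271709e-04, -6.94207332e-04,
       -1.64078042e-03,  3.63946434e-04]), 'tau': array([ 7.85760749e-04, -4.15827334e+01, -3.14608419e+01,  6.86953263e-02,
        3.30799248e-02, -1.29744521e-04]), 'position': array([0.28280969, 0.58454651, 0.19133396]), 'eef_rot': array([-0.6885946 ,  0.68984882, -0.15829133,  0.15776545]), 'wrist_force': array([0.42084097, 0.00463158, 0.07621761]), 'wrist_torque': array([-0.03897307, -0.01007438,  0.03531713]), 'opening': 0.09389778577234002}
{'fx': 376.31775311128575, 'fy': 376.31775311128575, 'cx': 253.48909270036805, 'cy': 186.61153947627477, 'cam_to_world': array([[-0.05782169, -0.73655202,  0.67390487,  1.19594689],
       [ 0.99829776, -0.03749847,  0.04467054,  0.02419655],
       [-0.00763177,  0.67534064,  0.73746646,  0.79869324],
       [ 0.        ,  0.        ,  0.        ,  1.        ]])}
{'fx': 352.07768289074215, 'fy': 352.07768289074215, 'cx': 256.1736667128695, 'cy': 187.14108504033885, 'cam_to_world': array([[ 0.00198602,  0.99930567, -0.03720524,  0.49786883],
       [-0.99987195,  0.00139362, -0.01594174, -0.04817015],
       [-0.01587882,  0.03723213,  0.99918048,  0.79635013],
       [ 0.        ,  0.        ,  0.        ,  1.        ]])}
```

View pics/a.png

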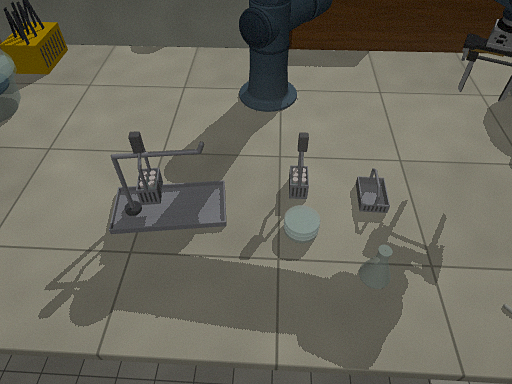

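View pics/b.png

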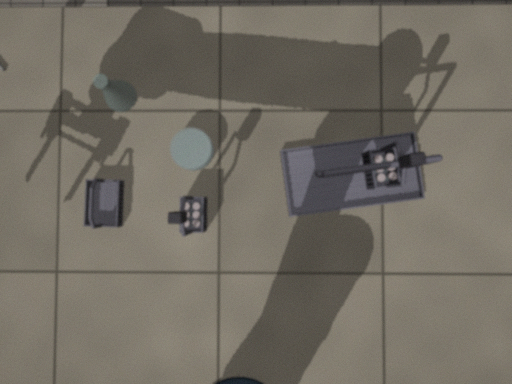

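```bash
cat > h.py <<'E'
import numpy as np,cv2
from rig import *
def ray(c,uv,z):
    p=camera_params(c) if isinstance(c,str) else c
    M=p["cam_to_world"]; d=M[:3,:3]@np.array([(uv[0]-p["cx"])/p["fx"],-(uv[1]-p["cy"])/p["fy"],-1])
    o=M[:3,3]; return o+d*(z-o[2])/d[2]
def proj(p,P):
    M=p["cam_to_world"]; q=M[:3,:3].T@(np.asarray(P)-M[:3,3])
    return np.array([p["cx"]-p["fx"]*q[0]/q[2],p["cy"]+p["fy"]*q[1]/q[2]])
E
python3 - <<'E'
import cv2,numpy as np
b=cv2.imread("pics/b.png");a=cv2.imread("pics/a.png")
g=lambda im,x,y,w,h,s:cv2.convertScaleAbs(cv2.resize(im[y:y+h,x:x+w],None,fx=s,fy=s,interpolation=cv2.INTER_CUBIC),alpha=1.5)
A=g(b,150,185,80,60,5);B=g(b,270,120,180,100,4.4444)
C=g(a,275,120,80,60,5)
out=np.zeros((300+445,800,3),np.uint8)
out[:300,:400]=A;out[:300,400:]=C;B=B[:445,:800];out[300:300+B.shape[0],:B.shape[1]]=B
cv2.imwrite("pics/c.png",cv2.resize(out,None,fx=.8,fy=.8))
E
```

```text
(no output)
```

View pics/c.png

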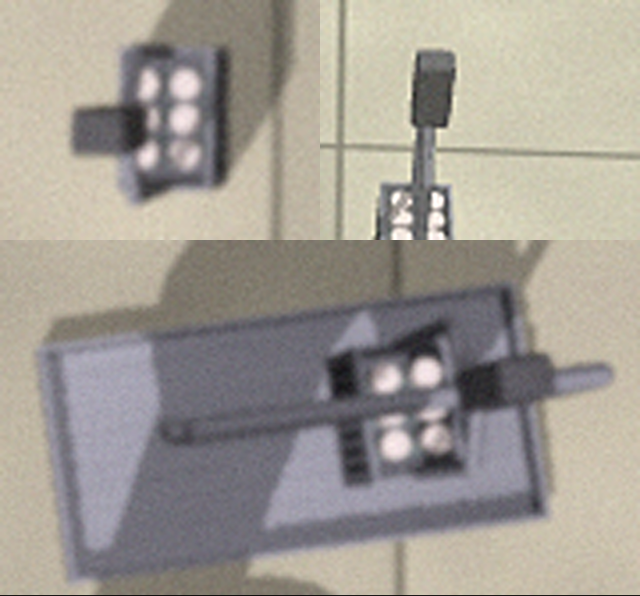

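```bash
python3 - <<'E'
from h import *
T=camera_params("top");S=camera_params("scene")
st=lambda x,y:(x/3.5556+270,(y-240)/3.5556+120)
c=[ray(T,st(*p),.018)[:2] for p in((40,348),(512,287),(548,517),(72,580))]
print("tray",np.round(c,4),[np.linalg.norm(c[i]-c[i-1]).round(3) for i in range(4)])
ct=np.mean(c,0); ydir=(c[0]+c[3]-c[1]-c[2]);ydir/=np.linalg.norm(ydir)
foot=ct-ydir*.1
print("foot from tray",foot,"yaw",np.arctan2(-ydir[0],ydir[1]))
tip=ray(T,st(180,430),.228);post=ray(T,st(608,375),.2)
d=(tip-post)[:2];print("tip",tip,"post",post,np.linalg.norm(d),np.arctan2(-d[0],d[1]))
print("scene tip",ray(S,(201,146),.226)," foot",ray(S,(133,208),.018))
bt=lambda x,y:(x/4+150,y/4+185)
print("block top",ray(T,bt(98,131),.199),ray(T,bt(72,108),.199),ray(T,bt(72,154),.199))
k=[ray(T,bt(*p),.055) for p in((122,47),(225,47),(222,185),(125,195))]
print("box rim",np.round(k,4))
print("scene block top",ray(S,(275+(435-320)/4,120+56/4),.199))
print("hung block top",ray(T,st(523,378),.199+.065), "low",ray(T,(104,203),.03))
for n,p,z in(("flask",(100,80),.1),("dish",(191,148),.044)):print(n,ray(T,p,z))
E
```

```text
tray [[ 0.6086 -0.0912]
 [ 0.6466 -0.3843]
 [ 0.5037 -0.4042]
 [ 0.4642 -0.1109]] [np.float64(0.146), np.float64(0.295), np.float64(0.144), np.float64(0.296)]
foot from tray [ 0.56887207 -0.34680107] yaw 0.13151831051280866
tip [ 0.54130042 -0.14304612  0.228     ] post [ 0.56973813 -0.35027143  0.2       ] 0.20916747323321488 0.13637901927811125
scene tip [ 0.55264511 -0.13803477  0.226     ]  foot [ 0.57663785 -0.34138899  0.018     ]
block top [0.46788387 0.10002122 0.199     ] [0.47760493 0.1112194  0.199     ] [0.45811319 0.11099816 0.199     ]
box rim [[0.5049 0.1235 0.055 ]
 [0.505  0.069  0.055 ]
 [0.4325 0.07   0.055 ]
 [0.4271 0.1211 0.055 ]]
scene block top [0.46540319 0.10186839 0.199     ]
hung block top [ 0.56074634 -0.28209984  0.264     ] low [0.49118776 0.29725969 0.03      ]
flask [0.73956192 0.27833849 0.1       ]
dish [0.61005162 0.10439607 0.044     ]
```

```bash
python3 - <<'E'
from h import *
from scipy.spatial.transform import Rotation as R
q=get_state()["eef_rot"];print(R.from_quat(q,scalar_first=True).as_matrix().round(3))
print(camera_params("wrist"))
E
```

```text
[[ 0.9   -0.001  0.436]
 [-0.436 -0.001  0.9  ]
 [-0.    -1.    -0.002]]
{'fx': 274.64956554057864, 'fy': 274.64956554057864, 'cx': 260.1466222517311, 'cy': 189.17729403700505, 'cam_to_world': array([[ 4.35194770e-01, -8.73410081e-01, -2.18541398e-01,
         2.18950438e-01],
       [ 9.00335850e-01,  4.21927776e-01,  1.06641031e-01,
         6.15204572e-01],
       [-9.32665544e-04, -2.43170274e-01,  9.69983169e-01,
         3.84226686e-01],
       [ 0.00000000e+00,  0.00000000e+00,  0.00000000e+00,
         1.00000000e+00]])}
```

Emit:
step_arm(
  plan=[
    {"tx":2,"ty":-3,"tz":4,"ax":0,"ay":0,"az":-0.1,"fingers":0.7},
    {"tx":4,"ty":-8,"tz":8,"ax":0,"ay":0,"az":-0.22,"fingers":0.7},
    {"tx":6,"ty":-13,"tz":9,"ax":0,"ay":0,"az":-0.34,"fingers":0.7},
    {"tx":8,"ty":-18,"tz":9,"ax":0,"ay":0,"az":-0.46,"fingers":0.7},
    {"tx":10,"ty":-23,"tz":9,"ax":0,"ay":0,"az":-0.58,"fingers":0.7},
    {"tx":12,"ty":-28,"tz":9,"ax":0,"ay":0,"az":-0.7,"fingers":0.7},
    {"tx":14,"ty":-33,"tz":9,"ax":0,"ay":0,"az":-0.82,"fingers":0.7},
    {"tx":16,"ty":-38,"tz":9,"ax":0,"ay":0,"az":-0.94,"fingers":0.7},
    {"tx":17.5,"ty":-43,"tz":9,"ax":0,"ay":0,"az":-1.05,"fingers":0.7},
    {"tx":18.4,"ty":-48.4,"tz":9,"ax":0,"ay":0,"az":-1.12,"fingers":0.7},
  ],
)

```text
t: 1.1
position: [0.4558, 0.1465, 0.2821]
eef_rot: [0.499, -0.499, 0.501, -0.501]
wrist_force: [-0.3, 0.5, 0.6]
opening: 0.0658
```

Emit:
step_arm(
  plan=[
    {"tx":0,"ty":0,"tz":0,"ax":0,"ay":0,"az":0,"fingers":0.7},
    {"tx":0,"ty":0,"tz":0,"ax":0,"ay":0,"az":0,"fingers":0.7},
    {"tx":0,"ty":0,"tz":0,"ax":0,"ay":0,"az":0,"fingers":0.7},
    {"tx":0,"ty":0,"tz":0,"ax":0,"ay":0,"az":0,"fingers":0.7},
    {"tx":0,"ty":0,"tz":0,"ax":0,"ay":0,"az":0,"fingers":0.7},
    {"tx":0,"ty":0,"tz":0,"ax":0,"ay":0,"az":0,"fingers":0.7},
    {"tx":0,"ty":0,"tz":0,"ax":0,"ay":0,"az":0,"fingers":0.7},
    {"tx":0,"ty":0,"tz":0,"ax":0,"ay":0,"az":0,"fingers":0.7},
    {"tx":0,"ty":0,"tz":0,"ax":0,"ay":0,"az":0,"fingers":0.7},
    {"tx":0,"ty":0,"tz":0,"ax":0,"ay":0,"az":0,"fingers":0.7},
  ],
)

```text
t: 2.1
position: [0.4556, 0.1485, 0.2824]
eef_rot: [-0.5, 0.5, -0.5, 0.5]
wrist_force: [-0.2, 0.4, -0.4]
opening: 0.0658
```

```bash
python3 - <<'E'
from h import *
s=get_state();p=camera_params("wrist");im=snapshot("wrist");np.save("w.npy",p,allow_pickle=True)
print(s["position"],s["eef_rot"],s["t"],s["opening"])
cv2.imwrite("pics/d.png",cv2.convertScaleAbs(im[...,::-1],alpha=1.4))
E
```

```text
[0.45561224 0.14850183 0.28244196] [-0.499975    0.49998225 -0.50001615  0.5000266 ] 2.1 0.06575221013521548
```

View pics/d.png

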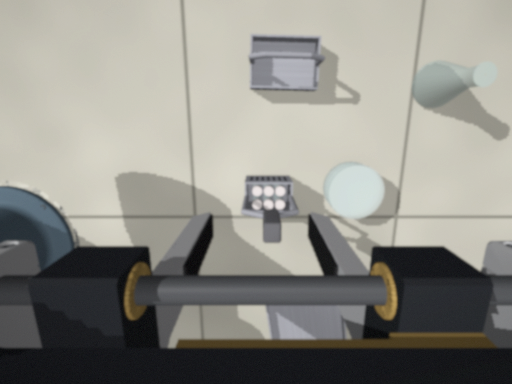

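```bash
python3 - <<'E'
from h import *
p=np.load("w.npy",allow_pickle=True).item()
for uv in((263,242),(281,242),(272,231)):print(ray(p,uv,.199))
im=cv2.imread("pics/d.png")
k=[ray(p,u,.055)[:2] for u in((246,178),(293,178))];print(k)
for P in([.467,.101,.199],[.467,.089,.199],[.467,.113,.199],[.467,.113,.149]):print(P,proj(p,P).round(1))
cv2.imwrite("pics/e.png",cv2.resize(im[165:255,230:310],None,fx=6,fy=6,interpolation=cv2.INTER_CUBIC))
E
```

```text
[0.45813246 0.09014424 0.199     ]
[0.47773476 0.090152   0.199     ]
[0.46779251 0.10298621 0.199     ]
[array([0.4329531 , 0.13136987]), array([0.50632783, 0.13140328])]
[0.467, 0.101, 0.199] [271.2 232.7]
[0.467, 0.089, 0.199] [271.1 243. ]
[0.467, 0.113, 0.199] [271.4 222.3]
[0.467, 0.113, 0.149] [269.8 207.8]
```

View pics/e.png

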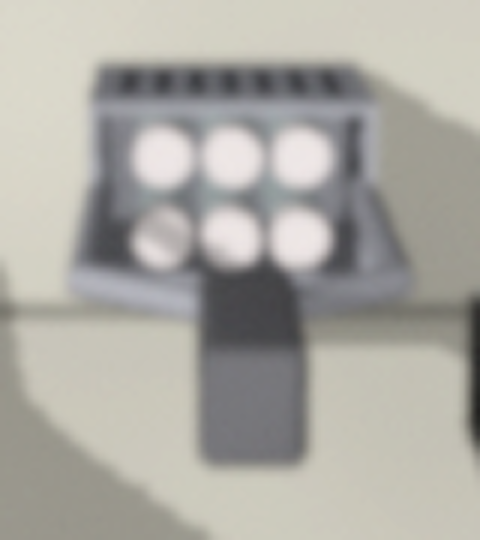

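Emit:
step_arm(
  plan=[
    {"tx":0.6,"ty":-2.4,"tz":0,"ax":0,"ay":0,"az":0,"fingers":0.7},
    {"tx":1.2,"ty":-4.7,"tz":0,"ax":0,"ay":0,"az":0,"fingers":0.7},
    {"tx":1.2,"ty":-4.7,"tz":0,"ax":0,"ay":0,"az":0,"fingers":0.7},
    {"tx":1.2,"ty":-4.7,"tz":-2,"ax":0,"ay":0,"az":0,"fingers":0.7},
    {"tx":1.2,"ty":-4.7,"tz":-5,"ax":0,"ay":0,"az":0,"fingers":0.7},
    {"tx":1.2,"ty":-4.7,"tz":-8,"ax":0,"ay":0,"az":0,"fingers":0.7},
    {"tx":1.2,"ty":-4.7,"tz":-10,"ax":0,"ay":0,"az":0,"fingers":0.7},
    {"tx":1.2,"ty":-4.7,"tz":-11.4,"ax":0,"ay":0,"az":0,"fingers":0.7},
    {"tx":1.2,"ty":-4.7,"tz":-11.4,"ax":0,"ay":0,"az":0,"fingers":0.7},
    {"tx":1.2,"ty":-4.7,"tz":-11.4,"ax":0,"ay":0,"az":0,"fingers":0.7},
  ],
)

```text
t: 3.15
position: [0.4681, 0.1018, 0.1692]
eef_rot: [0.5, -0.5, 0.5, -0.5]
wrist_force: [-0.5, -0.2, 0.2]
opening: 0.0654
```

Emit:
step_arm(
  plan=[
    {"tx":0,"ty":0,"tz":0,"ax":0,"ay":0,"az":0,"fingers":0},
    {"tx":0,"ty":0,"tz":0,"ax":0,"ay":0,"az":0,"fingers":0},
    {"tx":0,"ty":0,"tz":0,"ax":0,"ay":0,"az":0,"fingers":0},
    {"tx":0,"ty":0,"tz":0,"ax":0,"ay":0,"az":0,"fingers":0},
    {"tx":0,"ty":0,"tz":0,"ax":0,"ay":0,"az":0,"fingers":0},
    {"tx":0,"ty":0,"tz":0,"ax":0,"ay":0,"az":0,"fingers":0},
    {"tx":0,"ty":0,"tz":0,"ax":0,"ay":0,"az":0,"fingers":0},
    {"tx":0,"ty":0,"tz":0,"ax":0,"ay":0,"az":0,"fingers":0},
    {"tx":0,"ty":0,"tz":0,"ax":0,"ay":0,"az":0,"fingers":0},
    {"tx":0,"ty":0,"tz":0,"ax":0,"ay":0,"az":0,"fingers":0},
  ],
)

```text
t: 4.15
position: [0.4676, 0.1015, 0.1684]
eef_rot: [0.5, -0.5, 0.5, -0.5]
wrist_force: [0.6, 0.7, 0.2]
opening: 0.0195
```

Emit:
step_arm(
  plan=[
    {"tx":0,"ty":0,"tz":0.5,"ax":0,"ay":0,"az":0,"fingers":0},
    {"tx":0,"ty":0,"tz":2,"ax":0,"ay":0,"az":0,"fingers":0},
    {"tx":0,"ty":0,"tz":4,"ax":0,"ay":0,"az":0,"fingers":0},
    {"tx":0,"ty":0,"tz":6,"ax":0,"ay":0,"az":0,"fingers":0},
    {"tx":0,"ty":0,"tz":8,"ax":0,"ay":0,"az":0,"fingers":0},
    {"tx":0.5,"ty":-1,"tz":9.5,"ax":0,"ay":0,"az":0.02,"fingers":0},
    {"tx":1,"ty":-2.5,"tz":10.3,"ax":0,"ay":0,"az":0.04,"fingers":0},
    {"tx":1.6,"ty":-4.5,"tz":10.3,"ax":0,"ay":0,"az":0.05,"fingers":0},
    {"tx":2.3,"ty":-6.5,"tz":10.3,"ax":0,"ay":0,"az":0.06,"fingers":0},
    {"tx":3,"ty":-8.5,"tz":10.3,"ax":0,"ay":0,"az":0.07,"fingers":0},
  ],
)

```text
t: 5.15
position: [0.4976, 0.0158, 0.2715]
eef_rot: [-0.517, 0.517, -0.482, 0.482]
wrist_force: [-0.6, 0.3, -2.4]
opening: 0.0194
```

Emit:
step_arm(
  plan=[
    {"tx":0.7,"ty":-2,"tz":0,"ax":0,"ay":0,"az":0.01,"fingers":0},
    {"tx":1.4,"ty":-4,"tz":0,"ax":0,"ay":0,"az":0.02,"fingers":0},
    {"tx":2.1,"ty":-6,"tz":0,"ax":0,"ay":0,"az":0.04,"fingers":0},
    {"tx":2.8,"ty":-8,"tz":0,"ax":0,"ay":0,"az":0.05,"fingers":0},
    {"tx":3.3,"ty":-9.2,"tz":0,"ax":0,"ay":0,"az":0.064,"fingers":0},
    {"tx":3.5,"ty":-9.7,"tz":0,"ax":0,"ay":0,"az":0.064,"fingers":0},
    {"tx":3.5,"ty":-9.7,"tz":0,"ax":0,"ay":0,"az":0.064,"fingers":0},
    {"tx":3.5,"ty":-9.7,"tz":0,"ax":0,"ay":0,"az":0.064,"fingers":0},
    {"tx":3.5,"ty":-9.7,"tz":0,"ax":0,"ay":0,"az":0.064,"fingers":0},
    {"tx":3.5,"ty":-9.7,"tz":0,"ax":0,"ay":0,"az":0.064,"fingers":0},
  ],
)

```text
t: 6.15
position: [0.5325, -0.0799, 0.2715]
eef_rot: [0.533, -0.533, 0.465, -0.465]
wrist_force: [-0.9, 1.4, -2.7]
opening: 0.0198
```

```bash
python3 - <<'E'
from h import *
s=get_state();p=camera_params("wrist");im=snapshot("wrist");a=snapshot("scene");np.save("w.npy",p,allow_pickle=True)
print(s["position"],s["eef_rot"],s["t"],s["opening"],s["wrist_force"])
b=cv2.resize(a[90:240,80:280],None,fx=2,fy=2,interpolation=cv2.INTER_CUBIC)
o=np.zeros((600,400,3),np.uint8);o[:300]=b;o[300:]=cv2.resize(im,(400,300))
cv2.imwrite("pics/f.png",cv2.convertScaleAbs(o[...,::-1],alpha=1.4));cv2.imwrite("pics/f_raw.png",a[...,::-1]);cv2.imwrite("pics/w_raw.png",im[...,::-1])
S=camera_params("scene");f=np.array([.569,-.348,0]);yd=np.array([-.1336,.991,0])
for n,y,z in(("tip",.208,.228),("elbow",0,.2),("armend",.2,.2),("foot",0,.018)):print(n,proj(S,f+y*yd+[0,0,z]).round(1))
E
```

```text
[ 0.5324639  -0.07990449  0.27150554] [ 0.53254281 -0.53250825  0.4652112  -0.46520066] 6.15 0.019795693762690934 [-0.85156148  1.38004025 -2.74875989]
tip [200. 142.]
elbow [112.2 156.1]
armend [197.9 151.2]
foot [131.4 205.7]
```

View pics/f.png

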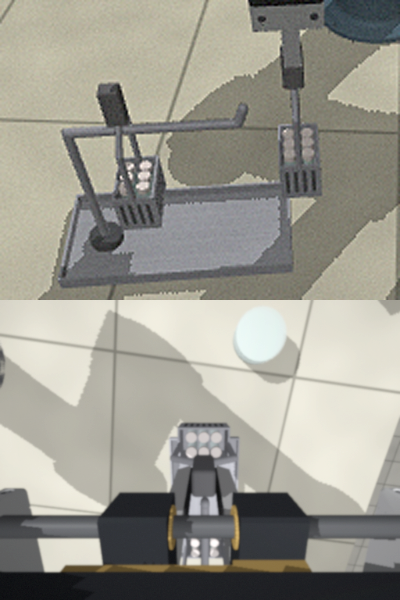

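Emit:
step_arm(
  plan=[
    {"tx":0.13,"ty":-1,"tz":0,"ax":0,"ay":0,"az":0,"fingers":0},
    {"tx":0.34,"ty":-2.5,"tz":0,"ax":0,"ay":0,"az":0,"fingers":0},
    {"tx":0.54,"ty":-4,"tz":0,"ax":0,"ay":0,"az":0,"fingers":0},
    {"tx":0.74,"ty":-5.5,"tz":0,"ax":0,"ay":0,"az":0,"fingers":0},
    {"tx":0.94,"ty":-7,"tz":0,"ax":0,"ay":0,"az":0,"fingers":0},
    {"tx":1.15,"ty":-8.5,"tz":0,"ax":0,"ay":0,"az":0,"fingers":0},
    {"tx":1.35,"ty":-10,"tz":0,"ax":0,"ay":0,"az":0,"fingers":0},
    {"tx":1.5,"ty":-11.2,"tz":0,"ax":0,"ay":0,"az":0,"fingers":0},
    {"tx":1.6,"ty":-12,"tz":0,"ax":0,"ay":0,"az":0,"fingers":0},
    {"tx":1.6,"ty":-12,"tz":0,"ax":0,"ay":0,"az":0,"fingers":0},
  ],
)

```text
t: 7.25
position: [0.5486, -0.2014, 0.2713]
eef_rot: [-0.532, 0.532, -0.466, 0.466]
wrist_force: [0.2, 0.8, -1.2]
opening: 0.0195
```

```bash
python3 - <<'E'
from h import *
s=get_state();a=snapshot("scene")
print(s["position"],s["t"],s["wrist_force"])
b=cv2.resize(a[90:240,80:280],None,fx=3,fy=3,interpolation=cv2.INTER_CUBIC)
cv2.imwrite("pics/g.png",cv2.convertScaleAbs(b[...,::-1],alpha=1.4))
E
```

```text
[ 0.54861892 -0.20143306  0.27127636] 7.25 [ 0.2441878   0.77614438 -1.23104377]
```

View pics/g.png

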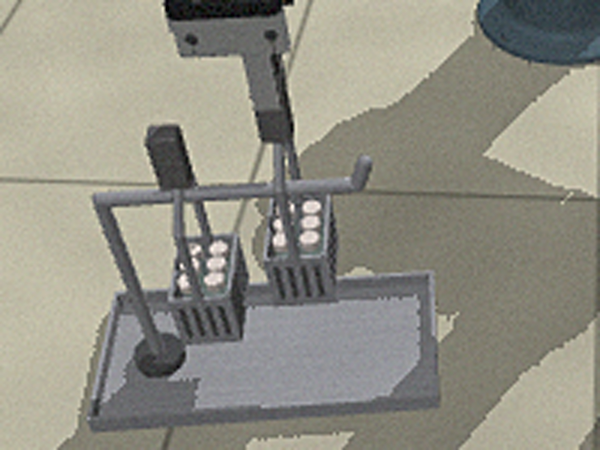

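The handle is threaded: one upright stands in front of the arm and one behind it, and the gap to the first basket is clear. Next I lower it.

Emit:
step_arm(
  plan=[
    {"tx":0,"ty":0,"tz":-0.5,"ax":0,"ay":0,"az":0,"fingers":0},
    {"tx":0,"ty":0,"tz":-1.2,"ax":0,"ay":0,"az":0,"fingers":0},
    {"tx":0,"ty":0,"tz":-1.9,"ax":0,"ay":0,"az":0,"fingers":0},
    {"tx":0,"ty":0,"tz":-2.5,"ax":0,"ay":0,"az":0,"fingers":0},
    {"tx":0,"ty":0,"tz":-3.0,"ax":0,"ay":0,"az":0,"fingers":0},
    {"tx":0,"ty":0,"tz":-3.3,"ax":0,"ay":0,"az":0,"fingers":0},
    {"tx":0,"ty":0,"tz":-3.5,"ax":0,"ay":0,"az":0,"fingers":0},
    {"tx":0,"ty":0,"tz":-3.6,"ax":0,"ay":0,"az":0,"fingers":0},
    {"tx":0,"ty":0,"tz":-3.7,"ax":0,"ay":0,"az":0,"fingers":0},
    {"tx":0,"ty":0,"tz":-3.7,"ax":0,"ay":0,"az":0,"fingers":0},
  ],
)

```text
t: 8.3
position: [0.5487, -0.2005, 0.2346]
eef_rot: [0.532, -0.532, 0.465, -0.466]
wrist_force: [0.2, -0.2, -1.6]
opening: 0.0193
```

Emit:
step_arm(
  plan=[
    {"tx":0,"ty":0,"tz":-0.1,"ax":0,"ay":0,"az":0,"fingers":0},
    {"tx":0,"ty":0,"tz":-0.1,"ax":0,"ay":0,"az":0,"fingers":0},
    {"tx":0,"ty":0,"tz":-0.2,"ax":0,"ay":0,"az":0,"fingers":0},
    {"tx":0,"ty":0,"tz":-0.2,"ax":0,"ay":0,"az":0,"fingers":0},
    {"tx":0,"ty":0,"tz":-0.2,"ax":0,"ay":0,"az":0,"fingers":0},
    {"tx":0,"ty":0,"tz":-0.2,"ax":0,"ay":0,"az":0,"fingers":0},
    {"tx":0,"ty":0,"tz":-0.2,"ax":0,"ay":0,"az":0,"fingers":0},
    {"tx":0,"ty":0,"tz":-0.2,"ax":0,"ay":0,"az":0,"fingers":0},
    {"tx":0,"ty":0,"tz":-0.2,"ax":0,"ay":0,"az":0,"fingers":0},
    {"tx":0,"ty":0,"tz":-0.2,"ax":0,"ay":0,"az":0,"fingers":0},
  ],
)

```text
t: 9.3
position: [0.5492, -0.2007, 0.2335]
eef_rot: [0.533, -0.532, 0.465, -0.466]
wrist_force: [0.6, -0.0, 4.4]
opening: 0.0199
```

Emit:
step_arm(
  plan=[
    {"tx":0,"ty":0,"tz":0,"ax":0,"ay":0,"az":0,"fingers":0.22},
    {"tx":0,"ty":0,"tz":0,"ax":0,"ay":0,"az":0,"fingers":0.24},
    {"tx":0,"ty":0,"tz":0,"ax":0,"ay":0,"az":0,"fingers":0.26},
    {"tx":0,"ty":0,"tz":0,"ax":0,"ay":0,"az":0,"fingers":0.3},
    {"tx":0,"ty":0,"tz":0,"ax":0,"ay":0,"az":0,"fingers":0.4},
    {"tx":0,"ty":0,"tz":0,"ax":0,"ay":0,"az":0,"fingers":0.5},
    {"tx":0,"ty":0,"tz":0,"ax":0,"ay":0,"az":0,"fingers":0.6},
    {"tx":0,"ty":0,"tz":0,"ax":0,"ay":0,"az":0,"fingers":0.6},
    {"tx":0,"ty":0,"tz":0,"ax":0,"ay":0,"az":0,"fingers":0.6},
    {"tx":0,"ty":0,"tz":0,"ax":0,"ay":0,"az":0,"fingers":0.6},
  ],
)

```text
t: 10.3
position: [0.5486, -0.2005, 0.2324]
eef_rot: [-0.532, 0.532, -0.465, 0.465]
wrist_force: [0.5, 0.8, -1.4]
opening: 0.0561
```

```bash
python3 - <<'E'
from h import *
s=get_state();a=snapshot("scene");w=snapshot("wrist")
print(s["position"],s["t"],s["wrist_force"],s["opening"])
b=cv2.resize(a[90:240,80:280],(400,300),interpolation=cv2.INTER_CUBIC)
o=np.vstack([b,cv2.resize(w,(400,300))])
cv2.imwrite("pics/i.png",cv2.convertScaleAbs(o[...,::-1],alpha=1.4))
E
```

```text
[ 0.54859349 -0.2004836   0.23244481] 10.3 [ 0.48772641  0.8042467  -1.4259524 ] 0.05606227689857477
```

View pics/i.png

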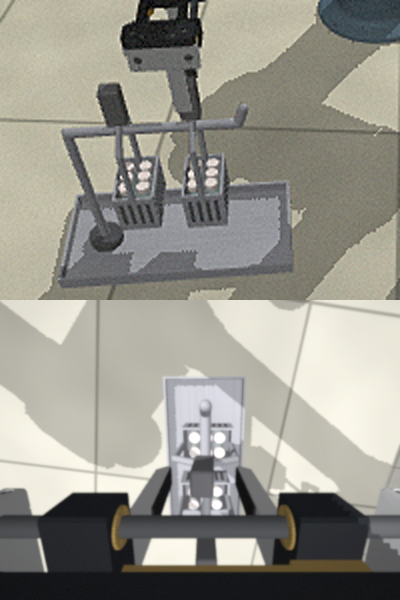

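It hangs upright between the open fingers, at (205,195) in the scene half of the picture, with the first basket beside it unmoved at (140,195). I now withdraw straight up.

Emit:
step_arm(
  plan=[
    {"tx":0,"ty":0,"tz":1,"ax":0,"ay":0,"az":0,"fingers":0.6},
    {"tx":0,"ty":0,"tz":3,"ax":0,"ay":0,"az":0,"fingers":0.6},
    {"tx":0,"ty":0,"tz":5,"ax":0,"ay":0,"az":0,"fingers":0.6},
    {"tx":0,"ty":0,"tz":7,"ax":0,"ay":0,"az":0,"fingers":0.6},
    {"tx":0,"ty":0,"tz":9,"ax":0,"ay":0,"az":0,"fingers":0.6},
    {"tx":-1,"ty":3,"tz":11,"ax":0,"ay":0,"az":0,"fingers":0.6},
    {"tx":-2,"ty":7,"tz":12,"ax":0,"ay":0,"az":0,"fingers":0.6},
    {"tx":-4,"ty":11,"tz":12,"ax":0,"ay":0,"az":0,"fingers":0.6},
    {"tx":-6,"ty":15,"tz":12,"ax":0,"ay":0,"az":0,"fingers":0.6},
    {"tx":-6,"ty":15,"tz":12,"ax":0,"ay":0,"az":0,"fingers":0.6},
  ],
)

```text
t: 11.4
position: [0.4874, -0.0471, 0.3543]
eef_rot: [0.534, -0.533, 0.463, -0.465]
wrist_force: [1.5, -0.5, 0.1]
opening: 0.0565
```

Emit:
step_arm(
  plan=[
    {"tx":0,"ty":0,"tz":0,"ax":0,"ay":0,"az":0,"fingers":0.6},
    {"tx":0,"ty":0,"tz":0,"ax":0,"ay":0,"az":0,"fingers":0.6},
    {"tx":0,"ty":0,"tz":0,"ax":0,"ay":0,"az":0,"fingers":0.6},
    {"tx":0,"ty":0,"tz":0,"ax":0,"ay":0,"az":0,"fingers":0.6},
    {"tx":0,"ty":0,"tz":0,"ax":0,"ay":0,"az":0,"fingers":0.6},
    {"tx":0,"ty":0,"tz":0,"ax":0,"ay":0,"az":0,"fingers":0.6},
    {"tx":0,"ty":0,"tz":0,"ax":0,"ay":0,"az":0,"fingers":0.6},
    {"tx":0,"ty":0,"tz":0,"ax":0,"ay":0,"az":0,"fingers":0.6},
    {"tx":0,"ty":0,"tz":0,"ax":0,"ay":0,"az":0,"fingers":0.6},
    {"tx":0,"ty":0,"tz":0,"ax":0,"ay":0,"az":0,"fingers":0.6},
  ],
)

```text
t: 12.4
position: [0.4886, -0.0504, 0.3524]
eef_rot: [0.532, -0.532, 0.465, -0.465]
wrist_force: [0.6, -0.6, 1.3]
opening: 0.0565
```

```bash
python3 - <<'E'
from h import *
a=snapshot("scene");b=snapshot("scene");print(np.abs(a[90:240,80:225].astype(int)-b[90:240,80:225]).mean(),get_state()["t"])
o=np.vstack([cv2.resize(x[90:240,80:280],(400,300),interpolation=cv2.INTER_CUBIC) for x in(b,cv2.imread("pics/a.png")[...,::-1])])
cv2.imwrite("pics/j.png",cv2.convertScaleAbs(o[...,::-1],alpha=1.4))
S=camera_params("scene");f=np.array([.569,-.348,0]);yd=np.array([-.1336,.991,0])
c=f+.149*yd;print("expected block top px",proj(S,c+[0,0,.264])*2-[160,180])
E
```

```text
2.9846896551724136 12.5
expected block top px [183.35641867  82.36914832]
```

View pics/j.png

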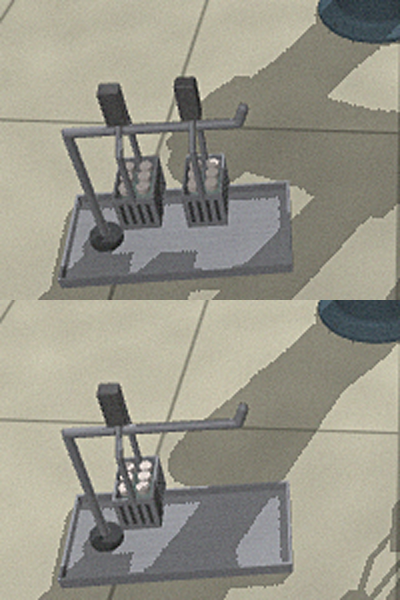

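Both baskets hang upright and side by side. The new one's block top is at (185,80), against an expected (183,82), and the first basket is at the same pixels as at the start. Handing in.

```bash
python3 -c "from rig import *; sign_off()"
```

```text
the job is handed in; nothing more can be done
```

The tall-handled basket now hangs by its handle on the hook arm beside the first one, and I handed the job in at about 12.5 s of the 42 s allowed.

- **How it was done:** I gripped the basket by its grey block, threaded the handle over the hook end, and lowered it until the wrist force showed contact at the expected height. I then released it and moved the gripper straight up and clear.
- **Second basket:** it hangs upright at about stand y 0.15 m. Its block top was within about 3 px (in a 2x crop) of the position predicted for a seated basket.
- **First basket:** it is at the same pixels as in the first picture. Two frames taken 0.05 s apart differed only at what looks like noise level.
- **Low basket:** I did not re-measure it at the end. The arm only passed well above it and no contact forces showed.
- **Disagreement:** early on, my rough scene-view reading of the hook tip was about 1 cm off the top view. A closer reading later agreed to within about 2 px.

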